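Clamp a painted slat with a tin holding the sprung arm open

TASK

Clamp the lime-green slat at the plywood clamping station, ready for its next coat: stand the full paint tin on the clamp's tray so that its weight holds the sprung red arm open, let go of it, and slide the slat lengthwise along the board under the raised jaw until its end is at the dark wooden stop. Then lift the tin off and stand it upright on the table, so that the jaw closes on the slat. Leave the bare slat, the bottle and the hammer where they are.

Things in the scene. Friction and masses are not known exactly. Their poses are not given: they have to be found in the camera images.
- station: Fixed plywood clamping station. Origin on the table (z = 0) below the middle of the stop's face; x across the board, y along it. Board 80 wide, top at z = 12, from y = -190 to +200. Stop: dark strip 66 wide, 14 high above the board, face at y = 0 looking to -y. Over it a red sprung rocker arm, hinged at y = +60, z = 62: rubber jaw on the -y end, steel tray on the +y end.
- tray (a point): Centre of the floor of the arm's square steel tray, 84 by 84, rim 7 high. Fully open the tray is level and this point lies at station x = 0, y = +160, z = 72. With the jaw shut the tray is tilted 0.32 rad, this point about 30 higher and the outer (+y) edge highest. Pressing its middle down takes about 2 N, less than the tin's weight.
- clamp (a joint): Rocker angle in rad: 0 = jaw shut on the bare board, about 0.14 with a slat under it, 0.32 = fully open at its limit. A spring always closes it. The rubber jaw is 46 wide (x), 22 long, its middle at station y = -40; fully open its underside is 43 above the table (31 above the board) and the arm's top there is 68 above the table.
- slat: The slat to clamp: wooden, painted lime green with pale blue carved crosses, 40 wide (x), 180 long (y), 14 thick (z), about 80 g, loose, flat on the table. Origin at the centre of its underside, y along its length; both ends alike. Home: its end at the stop's face, so its centre at station x = 0, y = -90.
- tin: Full, closed paint tin, dark magenta with a lime band and a white lid, a cylinder 58 in diameter and 90 high, about 420 g, standing upright on the table. Origin at the centre of its underside, z up.
- bare_slat: Bystander: unpainted brown wooden slat of the same size as the lime one, same origin and axes.
- bottle: Bystander: small mustard-coloured bottle with a red cap, 42 in diameter, 105 high, standing; origin at the centre of its underside.
- hammer: Bystander: hammer with an orange handle, 220 long, lying on the table along its x; about 30 high. Origin underneath the middle of its length.
Not all that is in view belongs to the job. Several things look just like the tin: the one meant starts nearest to the robot's base. What is shaped like the slat but purple is not meant.

How it is judged:
By the outcome, as a careful person would: the job done as asked, in the order asked, and still so for the second after the job is handed in, with the robot touching nothing.
It also fails if it takes over 58 s, if anything falls off the work surface, if the arm or the gripper's body presses on something with over 40 N, if the wrist force passes 120 N, or if a joint passes its speed limit or range.

ROBOT

A 6-joint arm with a two-finger parallel gripper is mounted at the origin on the work surface. World frame = base frame: x ahead of the robot, y to its left, z up, the work surface at z = 0. Lengths are in m, angles in rad, forces in N, time in s.
With the tool pointing down it reaches from about 0.225 to 0.875 m from the base axis. Payload 3.4 kg.
Tool frame: the origin (TCP) lies at the very end of the fingers, on their centre line; the grasp point (between the pads) lies behind it (manip.grasp_offset is the z of the grasp point in the tool frame, in m); z points along the fingers, y is the line along which they close (so a half turn about z gives the same grasp; the last joint's range is limited). The gripper opens to 85 mm and grips with 20 to 120 N. Pads are 22 mm wide; open, the fingers measure 114 mm over their backs; the gripper's body (76 mm by 85 mm) begins 54 mm behind the grasp point. The pads swing forward as they close: fully open they stand 13 mm farther back than shut.
Start: joints at [-1.414, 0.276, 1.505, -0, 1.361, -0.121], TCP at [0.158, -0.553, 0.202] pointing down, gripper open.
Joint ranges: [-2.89, 2.89], [-0.75, 2.08], [0.22, 2.7], [-1.18, 4.32], [0.11, 2.71], [-2.7, 2.7]. Speed limits (rad/s): [2.57, 2.57, 3.14, 3.14, 3.14, 3.14].

INTERFACE

Orientations are given as a unit quaternion [w, x, y, z].
In Python, from rig import manip gives the robot as it stands.
- The arm moves only by the shell command python3 -m pendant 'ROWS' [FORCE]. ROWS is JSON, a list of rows, each an object of numbers: "dx", "dy", "dz": the shift along the tool's x, y, z in m; "rx", "ry", "rz": the turn, a rotation vector about the tool's x, y, z in degrees; "hand": the finger opening in m, from 0 to 0.0854. In form: [{"dx": .., "dy": .., "dz": .., "rx": .., "ry": .., "rz": .., "hand": ..}, ...]. A call has 1 to 12 rows; each row shifts and turns the commanded pose from where the row before left it, along the tool's axes as they then stand; what a row does not reach is not made up. A row lasts 1/12 s, in which the tool goes at most 41.7 mm and 7.16 degrees, less where a joint would pass 70% of its speed; a pose out of reach is approached as far as the arm can. A call is refused whole if a number of a shift passes 0.0417 or a number of a turn 7.16, either way. A call with a gripper value outside its range is refused whole. The fingers move at their own pace and stop on an object; FORCE is the grip in N (left out, the last holds). Time passes only in rows, so rows that do not move let the fingers close. It gives the time, the measured TCP pose, the force, the opening and the grip force at its end, in the units of the state.
- manip.get_state(): the state, without advancing time (a new reading comes with each control period).
- manip.get_image(name): name is "scene" or "top"; returns a dict with "frame" (420x560x3 uint8, red, green, blue), "fx", "fy", "cx", "cy" (pixels), "position" and "attitude" of the camera in the world. Camera axes: x right, y up, looking along -z (the intrinsics and any distortion apply to the point x, -y, -z); pixel columns grow to the right and rows downward; lengths in m; the calibration is good to about 2 mm. A picture is of the moment at which its call begins. There is no depth.
- manip.sign_off(): hands the job in; it is judged then, once.
The state is a dict: "clock": time; "qpos": joint angles; "qd": joint speeds; "effort": joint torques, N m; "position": TCP position; "ee_rot": TCP orientation; "contact_force": force on the tool from outside, world axes, zero at the start; "moment": the same for the moment, N m; "width": finger opening in m; "gripper_force": force on a finger pad.
Only numpy, scipy, OpenCV 4.12 (cv2) and the standard library are available. Lean on these libraries where they do the work, as an engineer would, in place of code of your own. Each camera call takes 0.05 s, during which the arm holds its last target. There are 200 camera calls.

## Working session

There is one attempt and no reset: what is moved stays moved. The work goes in short steps, Python scripts to look and compute and a shell command to move; the robot and the scene stay as the last step left them, time stands still between calls to the robot, and variables do not carry over. Pictures are saved under pics/ and viewed, at most 13 in all, crops included, and the job is handed in when it is done.

```bash
mkdir -p pics; ls; python3 - <<'E'
from rig import manip
import cv2,json
for n in("scene","top"):
    im=manip.get_image(n)
    cv2.imwrite(f"pics/{n}0.png",im["frame"][:,:,::-1])
    print(n,{k:v for k,v in im.items() if k!="frame"})
print(manip.get_state(),manip.grasp_offset)
E
```

```text
pics
scene {'fx': 437.2214160096178, 'fy': 437.2214160096178, 'cx': 274.7326890899482, 'cy': 213.08987784734373, 'position': array([0.98214435, 0.50698633, 0.9189183 ]), 'attitude': array([0.37818806, 0.12894743, 0.30448595, 0.86465869])}
top {'fx': 498.71204986721256, 'fy': 498.71204986721256, 'cx': 284.38304598091923, 'cy': 216.12879570832536, 'position': array([0.361179  , 0.04018859, 1.56616949]), 'attitude': array([-0.701042  , -0.03312681,  0.03692345,  0.71139257])}
{'clock': 0.1, 'qpos': array([-1.41399299e+00,  2.76530905e-01,  1.50599033e+00, -2.36489164e-05,
        1.36071820e+00, -1.21035683e-01]), 'qd': array([ 2.81085924e-04,  4.51298581e-04, -3.60776193e-03,  4.32427770e-04,
       -2.39023083e-03, -8.68446965e-05]), 'effort': array([ 1.06311782e-03, -4.17699695e+01, -2.46404207e+01, -1.63007417e-04,
        5.81848188e-03, -9.41363169e-06]), 'position': array([ 0.15759473, -0.55244319,  0.2010332 ]), 'ee_rot': array([-8.23052680e-04,  9.90365515e-01,  1.38475520e-01, -2.62852090e-05]), 'contact_force': array([-1.71128962,  0.5333766 ,  0.42574184]), 'moment': array([-0.03629872, -0.00043299, -0.00025885]), 'gripper_force': 0.0, 'width': 0.08542193299370868} -0.0187
```

View pics/scene0.png

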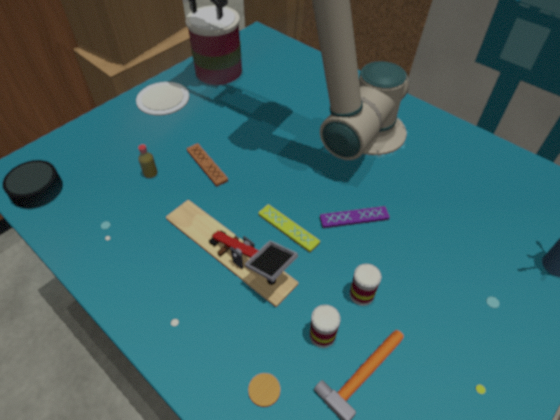

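View pics/top0.png

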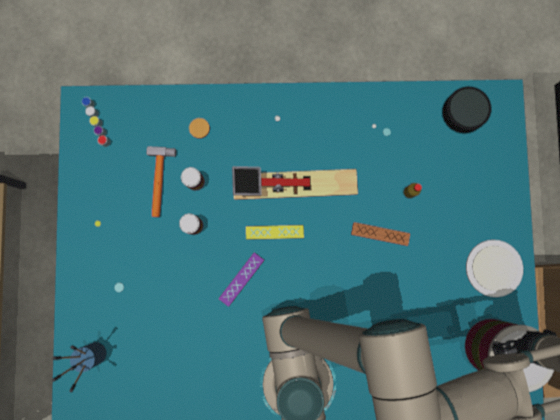

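The top view (up = world +x, left = +y) shows the board at px (233–358, 183) with its tray at (247,180). The lime slat is at (275,232) and two tins stand at (191,178) and (190,224), the lower one nearer the base. The bare slat is at (381,233), the bottle at (414,190) and the hammer at (158,185). Next I'll enlarge crops of both views.

```bash
python3 - <<'E'
import cv2
a=cv2.imread("pics/top0.png")[140:260,140:440]   # x from 170
a=cv2.imread("pics/top0.png")[150:250,170:370]
cv2.imwrite("pics/topc.png",cv2.resize(a,None,fx=4,fy=4,interpolation=cv2.INTER_CUBIC))
b=cv2.imread("pics/scene0.png")[190:350,160:400]
cv2.imwrite("pics/scenec.png",cv2.resize(b,None,fx=3.3333,fy=3.3333,interpolation=cv2.INTER_CUBIC))
E
```

```text
(no output)
```

View pics/topc.png

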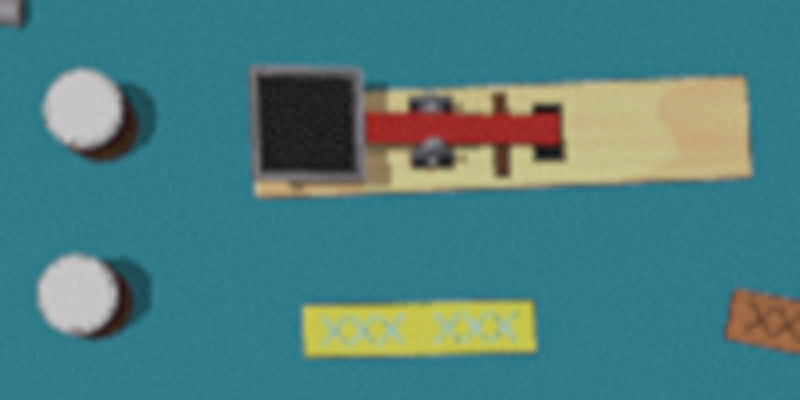

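View pics/scenec.png

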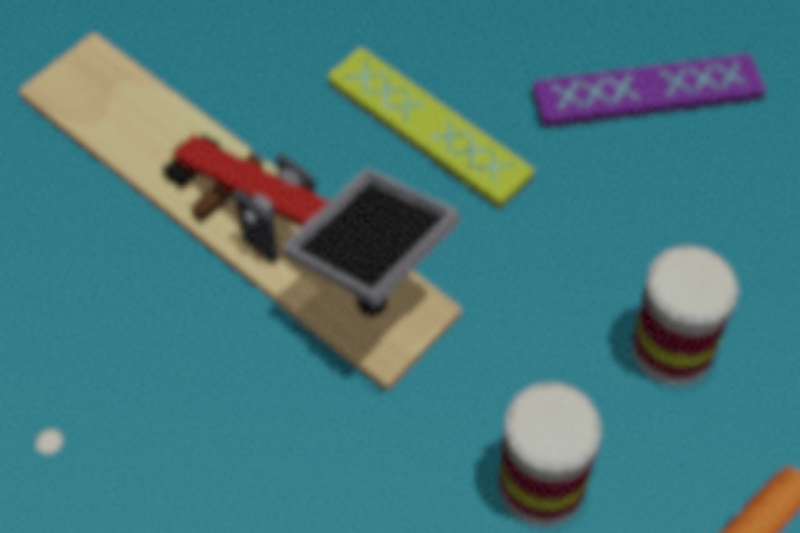

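Crop readings (4x top, 3.33x scene):
- **Near tin:** lid centre at top (79,294), scene (692,284).
- **Slat:** corners at top (304,306), (534,301), (537,351), (305,357).
- **Board:** right-hand corners at (745,76) and (751,177).
- **Tray:** corners as listed in the script below, which triangulates them.

```bash
cat > cam.py <<'E'
import numpy as np
from scipy.spatial.transform import Rotation as R
C={"scene":(437.22142,274.73269,213.08988,[0.98214435,0.50698633,0.9189183],[0.37818806,0.12894743,0.30448595,0.86465869]),
"top":(498.71205,284.38305,216.1288,[0.361179,0.04018859,1.56616949],[-0.701042,-0.03312681,0.03692345,0.71139257])}
def ray(n,u,v):
    f,cx,cy,p,q=C[n]; d=R.from_quat(q,scalar_first=True).apply([(u-cx)/f,-(v-cy)/f,-1]); return np.array(p),d/np.linalg.norm(d)
def onz(n,u,v,z):
    p,d=ray(n,u,v); return p+d*(z-p[2])/d[2]
def tri(t,s):
    A=[];b=[]
    for p,d in(ray("top",*t),ray("scene",*s)):
        M=np.eye(3)-np.outer(d,d);A.append(M);b.append(M@p)
    X=np.linalg.lstsq(np.vstack(A),np.hstack(b),rcond=None)[0]
    return X,max(np.linalg.norm(a@X-c) for a,c in zip(A,b))
def proj(n,X):
    f,cx,cy,p,q=C[n]; c=R.from_quat(q,scalar_first=True).inv().apply(np.array(X)-p); return cx+f*c[0]/-c[2],cy-f*c[1]/-c[2]
tc=lambda x,y:(170+(x+.5)/4-.5,150+(y+.5)/4-.5)
sc=lambda x,y:(160+(x+.5)/3.3333-.5,190+(y+.5)/3.3333-.5)
E
python3 - <<'E'
from cam import *
P={"tin lid":((79,294),(692,284),.09),"tin2 lid":((83,109),(552,427),.09),
"slat ++":((304,306),(500,200),.014),"slat -+":((305,357),(534,172),.014),"slat +-":((534,301),(328,74),.014),"slat --":((537,351),(362,47),.014),
"board +-":((745,76),(21,90),.012),"board --":((751,177),(95,32),.012),"board -+":((256,196),(462,308),.012),
"tray --":((360,181),(373,171),.09),"tray -+":((256,180),(458,211),.117),"tray ++":((252,67),(368,297),.117),"tray +-":((362,67),(287,247),.09),"armend":((561,131),(190,150),.05)}
for k,(t,s,z) in P.items():
    X,e=tri(tc(*t),sc(*s)); print(k,(X*1e3).round(1),"err",round(e*1e3,1),"top@z",(onz("top",*tc(*t),z)*1e3).round(1),"sc@z",(onz("scene",*sc(*s),z)*1e3).round(1))
E
```

```text
tin lid [490.5 315.3  87.4] err 1.7 top@z [491.1 313.4  90. ] sc@z [491.  317.3  90. ]
tin2 lid [630.4 312.   86.9] err 0.5 top@z [630.1 311.   90. ] sc@z [631.4 313.1  90. ]
slat ++ [485.1 152.8  15.7] err 1.0 top@z [485.9 152.1  14. ] sc@z [483.6 153.   14. ]
slat -+ [445.4 153.   10.4] err 1.4 top@z [446.  151.6  14. ] sc@z [446.8 155.5  14. ]
slat +- [485.9 -26.   15.4] err 1.8 top@z [487.2 -27.4  14. ] sc@z [484.  -25.4  14. ]
slat -- [446.5 -27.1  13.3] err 2.5 top@z [448.1 -29.   14. ] sc@z [445.4 -24.7  14. ]
board +- [ 661.3 -195.9   13. ] err 2.5 top@z [ 663.4 -197.7   12. ] sc@z [ 659.4 -194.6   12. ]
board -- [ 581.5 -199.    12.3] err 1.6 top@z [ 582.7 -200.1   12. ] sc@z [ 580.4 -197.9   12. ]
board -+ [572.2 190.5  12.8] err 1.6 top@z [573.2 189.3  12. ] sc@z [570.9 191.4  12. ]
tray -- [570.9 104.9  97.1] err 1.3 top@z [572.7 104.1  90. ] sc@z [566.5 102.5  90. ]
tray -+ [569.1 179.7 122.3] err 1.3 top@z [570.7 179.2 117. ] sc@z [565.6 178.6 117. ]
tray ++ [654.1 181.1 121. ] err 0.2 top@z [654.8 181.7 117. ] sc@z [652.6 179.3 117. ]
tray +- [655.4 103.8  97.8] err 3.1 top@z [659.1 101.8  90. ] sc@z [650.3 102.5  90. ]
armend [616.2 -47.5  25.4] err 4.2 top@z [615.1 -49.1  50. ] sc@z [623.8 -28.9  50. ]
```

```bash
python3 -m pendant '[{"rz":-6.86,"hand":0.085},{"rz":-6.86},{"rz":-6.86},{"rz":-6.86},{"rz":-6.86},{"rz":-6.86},{"rz":-6.86},{"rz":-6.86},{"rz":-6.86},{"rz":-6.86},{"rz":-6.86}]' 40; python3 -m pendant '[{"dx":0.0358,"dy":0.0147},{"dx":0.0358,"dy":0.0147},{"dx":0.0358,"dy":0.0147},{"dx":0.0358,"dy":0.0147},{"dx":0.0358,"dy":0.0147},{"dx":0.0358,"dy":0.0147},{"dx":0.0358,"dy":0.0147},{"dx":0.0358,"dy":0.0147},{"dx":0.0358,"dy":0.0147},{"dx":0.0358,"dy":0.0147},{"dx":0.0358,"dy":0.0147},{"dx":0.0358,"dy":0.0147}]'
```

```text
invalid input
invalid input
```

```bash
python3 -m pendant '[{"dx":0,"dy":0,"dz":0,"rx":0,"ry":0,"rz":-6.86,"hand":0.085}]' 40; python3 -m pendant --help | head -20
```

```text
clock: 0.18
position: [0.1576, -0.5526, 0.2012]
ee_rot: [-0.001, 0.98, 0.198, 0.0]
contact_force: [-0.1, -0.4, 0.2]
width: 0.0848
gripper_force: 0.0invalid input: not JSON, or not a number
```

```bash
python3 -m pendant '[{"dx":0,"dy":0,"dz":0,"rx":0,"ry":0,"rz":-6.86,"hand":0.085},{"dx":0,"dy":0,"dz":0,"rx":0,"ry":0,"rz":-6.86,"hand":0.085},{"dx":0,"dy":0,"dz":0,"rx":0,"ry":0,"rz":-6.86,"hand":0.085},{"dx":0,"dy":0,"dz":0,"rx":0,"ry":0,"rz":-6.86,"hand":0.085},{"dx":0,"dy":0,"dz":0,"rx":0,"ry":0,"rz":-6.86,"hand":0.085},{"dx":0,"dy":0,"dz":0,"rx":0,"ry":0,"rz":-6.86,"hand":0.085},{"dx":0,"dy":0,"dz":0,"rx":0,"ry":0,"rz":-6.86,"hand":0.085},{"dx":0,"dy":0,"dz":0,"rx":0,"ry":0,"rz":-6.86,"hand":0.085},{"dx":0,"dy":0,"dz":0,"rx":0,"ry":0,"rz":-6.86,"hand":0.085},{"dx":0,"dy":0,"dz":0,"rx":0,"ry":0,"rz":-6.86,"hand":0.085}]' 40
python3 -m pendant '[{"dx":0.0358,"dy":0.0147,"dz":0,"rx":0,"ry":0,"rz":0,"hand":0.085},{"dx":0.0358,"dy":0.0147,"dz":0,"rx":0,"ry":0,"rz":0,"hand":0.085},{"dx":0.0358,"dy":0.0147,"dz":0,"rx":0,"ry":0,"rz":0,"hand":0.085},{"dx":0.0358,"dy":0.0147,"dz":0,"rx":0,"ry":0,"rz":0,"hand":0.085},{"dx":0.0358,"dy":0.0147,"dz":0,"rx":0,"ry":0,"rz":0,"hand":0.085},{"dx":0.0358,"dy":0.0147,"dz":0,"rx":0,"ry":0,"rz":0,"hand":0.085},{"dx":0.0358,"dy":0.0147,"dz":0,"rx":0,"ry":0,"rz":0,"hand":0.085},{"dx":0.0358,"dy":0.0147,"dz":0,"rx":0,"ry":0,"rz":0,"hand":0.085},{"dx":0.0358,"dy":0.0147,"dz":0,"rx":0,"ry":0,"rz":0,"hand":0.085},{"dx":0.0358,"dy":0.0147,"dz":0,"rx":0,"ry":0,"rz":0,"hand":0.085},{"dx":0.0358,"dy":0.0147,"dz":0,"rx":0,"ry":0,"rz":0,"hand":0.085},{"dx":0.0358,"dy":0.0147,"dz":0,"rx":0,"ry":0,"rz":0,"hand":0.085}]'
```

```text
clock: 1.02
position: [0.1576, -0.5526, 0.2013]
ee_rot: [-0.0, 0.696, 0.718, 0.0]
contact_force: [0.3, 0.3, -0.0]
width: 0.0852
gripper_force: 0.0
clock: 2.02
position: [0.3236, -0.1174, 0.2017]
ee_rot: [0.0, 0.699, 0.715, 0.0]
contact_force: [1.7, 0.4, -0.1]
width: 0.0849
gripper_force: 0.0
```

```bash
python3 -m pendant '[{"dx":0.0358,"dy":0.0147,"dz":0,"rx":0,"ry":0,"rz":0,"hand":0.085},{"dx":0.0358,"dy":0.0147,"dz":0,"rx":0,"ry":0,"rz":0,"hand":0.085},{"dx":0.0358,"dy":0.0147,"dz":0,"rx":0,"ry":0,"rz":0,"hand":0.085},{"dx":0.0358,"dy":0.0147,"dz":0,"rx":0,"ry":0,"rz":0,"hand":0.085},{"dx":0.0358,"dy":0.0147,"dz":0,"rx":0,"ry":0,"rz":0,"hand":0.085},{"dx":0.0358,"dy":0.0147,"dz":0,"rx":0,"ry":0,"rz":0,"hand":0.085},{"dx":0.0358,"dy":0.0147,"dz":0,"rx":0,"ry":0,"rz":0,"hand":0.085},{"dx":0.0358,"dy":0.0147,"dz":0,"rx":0,"ry":0,"rz":0,"hand":0.085},{"dx":0.0358,"dy":0.0147,"dz":0,"rx":0,"ry":0,"rz":0,"hand":0.085},{"dx":0.0358,"dy":0.0147,"dz":0,"rx":0,"ry":0,"rz":0,"hand":0.085},{"dx":0.0358,"dy":0.0147,"dz":0,"rx":0,"ry":0,"rz":0,"hand":0.085},{"dx":0,"dy":0,"dz":0,"rx":0,"ry":0,"rz":0,"hand":0.085}]'
```

```text
clock: 3.02
position: [0.4783, 0.2847, 0.2007]
ee_rot: [-0.001, 0.697, 0.717, 0.002]
contact_force: [0.2, -0.3, 0.5]
width: 0.0852
gripper_force: 0.0
```

```bash
cat > go.py <<'E'
import sys
from rig import manip
from cam import *
s=manip.get_state(); p=np.array(s["position"])
r=R.from_quat(s["ee_rot"],scalar_first=True)
print("clock",s["clock"],"pos",p.round(4),"x-axis yaw",np.degrees(np.arctan2(*r.apply([1,0,0])[[1,0]])).round(2),"F",np.round(s["contact_force"],1),"w",round(s["width"],4))
if len(sys.argv)>3: print("tool shift to target",r.inv().apply(np.array(list(map(float,sys.argv[1:4])))-p).round(4))
E
python3 go.py .4908 .3153 .04
```

```text
clock 3.0167 pos [0.4783 0.2847 0.2007] x-axis yaw 91.62 F [ 0.2 -0.3  0.5] w 0.0852
tool shift to target [0.0295 0.0131 0.1609]
```

```bash
python3 -m pendant '[{"dx":0.017,"dy":0.007,"dz":0.01,"rx":0,"ry":0,"rz":0,"hand":0.085},{"dx":0.016,"dy":0.007,"dz":0.02,"rx":0,"ry":0,"rz":0,"hand":0.085},{"dx":0,"dy":0,"dz":0.02,"rx":0,"ry":0,"rz":0,"hand":0.085},{"dx":0,"dy":0,"dz":0,"rx":0,"ry":0,"rz":0,"hand":0.085},{"dx":0,"dy":0,"dz":0,"rx":0,"ry":0,"rz":0,"hand":0.085},{"dx":0,"dy":0,"dz":0,"rx":0,"ry":0,"rz":0,"hand":0.085}]' >/dev/null; python3 go.py .4908 .3153 .04
```

```text
clock 3.5167 pos [0.4893 0.3112 0.1525] x-axis yaw 91.35 F [ 0.1 -0.1  0. ] w 0.0851
tool shift to target [0.0041 0.0016 0.1125]
```

```bash
python3 -m pendant '[{"dx":0.004,"dy":0.0015,"dz":0.01,"rx":0,"ry":0,"rz":0,"hand":0.085},{"dx":0,"dy":0,"dz":0.025,"rx":0,"ry":0,"rz":0,"hand":0.085},{"dx":0,"dy":0,"dz":0.03,"rx":0,"ry":0,"rz":0,"hand":0.085},{"dx":0,"dy":0,"dz":0.03,"rx":0,"ry":0,"rz":0,"hand":0.085},{"dx":0,"dy":0,"dz":0.0175,"rx":0,"ry":0,"rz":0,"hand":0.085},{"dx":0,"dy":0,"dz":0,"rx":0,"ry":0,"rz":0,"hand":0.085},{"dx":0,"dy":0,"dz":0,"rx":0,"ry":0,"rz":0,"hand":0.05},{"dx":0,"dy":0,"dz":0,"rx":0,"ry":0,"rz":0,"hand":0.045},{"dx":0,"dy":0,"dz":0,"rx":0,"ry":0,"rz":0,"hand":0.045},{"dx":0,"dy":0,"dz":0,"rx":0,"ry":0,"rz":0,"hand":0.045},{"dx":0,"dy":0,"dz":0,"rx":0,"ry":0,"rz":0,"hand":0.045},{"dx":0,"dy":0,"dz":0,"rx":0,"ry":0,"rz":0,"hand":0.045}]' 40; python3 go.py .4905 .3153 .04
```

```text
clock: 4.52
position: [0.4912, 0.3163, 0.0415]
ee_rot: [0.0, 0.699, 0.716, 0.001]
contact_force: [-3.5, 0.1, 5.7]
width: 0.0562
gripper_force: 42.5
clock 4.5167 pos [0.4912 0.3163 0.0415] x-axis yaw 91.38 F [-3.5  0.1  5.7] w 0.0562
tool shift to target [-0.001  -0.0008  0.0015]
```

```bash
python3 -m pendant '[{"dx":0,"dy":0,"dz":-0.01,"rx":0,"ry":0,"rz":0,"hand":0.045},{"dx":0,"dy":0,"dz":-0.025,"rx":0,"ry":0,"rz":0,"hand":0.045},{"dx":0,"dy":0,"dz":-0.035,"rx":0,"ry":0,"rz":0,"hand":0.045},{"dx":0,"dy":0,"dz":-0.035,"rx":0,"ry":0,"rz":0,"hand":0.045},{"dx":0,"dy":0,"dz":-0.025,"rx":0,"ry":0,"rz":0,"hand":0.045},{"dx":0,"dy":0,"dz":-0.01,"rx":0,"ry":0,"rz":0,"hand":0.045},{"dx":0,"dy":0,"dz":0,"rx":0,"ry":0,"rz":0,"hand":0.045}]' 40; python3 -m pendant '[{"dx":-0.015,"dy":0.01,"dz":0,"rx":0,"ry":0,"rz":0,"hand":0.045},{"dx":-0.025,"dy":0.017,"dz":0,"rx":0,"ry":0,"rz":0,"hand":0.045},{"dx":-0.03,"dy":0.02,"dz":0,"rx":0,"ry":0,"rz":0,"hand":0.045},{"dx":-0.03,"dy":0.02,"dz":0,"rx":0,"ry":0,"rz":0,"hand":0.045},{"dx":-0.03,"dy":0.02,"dz":0,"rx":0,"ry":0,"rz":0,"hand":0.045},{"dx":-0.025,"dy":0.017,"dz":0,"rx":0,"ry":0,"rz":0,"hand":0.045},{"dx":-0.015,"dy":0.01,"dz":0,"rx":0,"ry":0,"rz":0,"hand":0.045},{"dx":-0.005,"dy":0.004,"dz":0,"rx":0,"ry":0,"rz":0,"hand":0.045},{"dx":0,"dy":0,"dz":0,"rx":0,"ry":0,"rz":0,"hand":0.045},{"dx":0,"dy":0,"dz":0,"rx":0,"ry":0,"rz":0,"hand":0.045}]'; python3 go.py .6134 .144 .1815
python3 -c "
from rig import manip;import cv2
for n in('scene','top'):cv2.imwrite(f'pics/{n}1.png',manip.get_image(n)['frame'][:,:,::-1])
a=cv2.imread('pics/scene1.png')[150:350,160:400];b=cv2.imread('pics/top1.png')[130:250,160:360]
cv2.imwrite('pics/c1.png',cv2.hconcat([cv2.resize(a,(480,400),interpolation=2),cv2.resize(b[:,50:146],(320,400),interpolation=2)]))"
```

```text
clock: 5.1
position: [0.4923, 0.3164, 0.1824]
ee_rot: [0.001, 0.699, 0.716, 0.003]
contact_force: [0.5, 0.8, -4.3]
width: 0.0563
gripper_force: 44.7
clock: 5.93
position: [0.6112, 0.1441, 0.1774]
ee_rot: [-0.002, 0.699, 0.715, -0.001]
contact_force: [0.4, 0.8, -4.5]
width: 0.0562
gripper_force: 44.5
clock 5.9333 pos [0.6112 0.1441 0.1774] x-axis yaw 91.35 F [ 0.4  0.8 -4.5] w 0.0562
tool shift to target [-0.0001  0.0022 -0.0041]
```

View pics/c1.png

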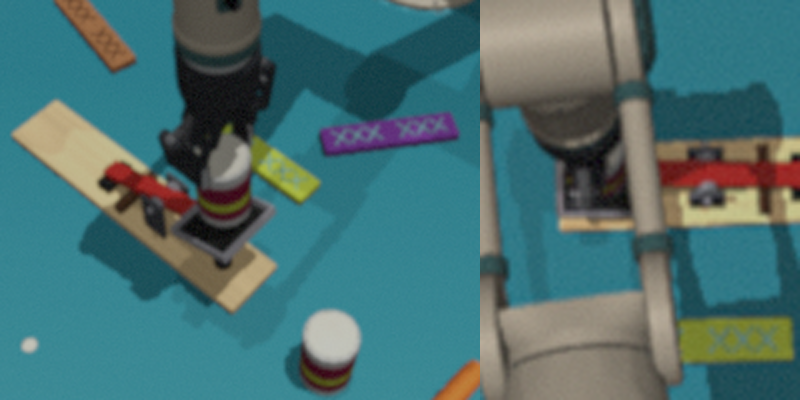

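The tin hangs upright over the tray, its base at about (225,215) in the left crop, inside the tray outline. I'll lower it following the tray's arc.

```bash
python3 -m pendant '[{"dx":0,"dy":0.002,"dz":0.01,"rx":0,"ry":0,"rz":0,"hand":0.045},{"dx":0,"dy":0,"dz":0.01,"rx":0,"ry":0,"rz":0,"hand":0.045},{"dx":0.001,"dy":0,"dz":0.006,"rx":0,"ry":0,"rz":0,"hand":0.045},{"dx":0.001,"dy":0,"dz":0.006,"rx":0,"ry":0,"rz":0,"hand":0.045},{"dx":0.001,"dy":0,"dz":0.006,"rx":0,"ry":0,"rz":0,"hand":0.045},{"dx":0.001,"dy":0,"dz":0.006,"rx":0,"ry":0,"rz":0,"hand":0.045},{"dx":0.001,"dy":0,"dz":0.006,"rx":0,"ry":0,"rz":0,"hand":0.045},{"dx":0.001,"dy":0,"dz":0.006,"rx":0,"ry":0,"rz":0,"hand":0.045},{"dx":0,"dy":0,"dz":0,"rx":0,"ry":0,"rz":0,"hand":0.045},{"dx":0,"dy":0,"dz":0,"rx":0,"ry":0,"rz":0,"hand":0.045}]'; python3 go.py .613 .151 .114
```

```text
clock: 6.87
position: [0.6143, 0.1496, 0.1229]
ee_rot: [-0.0, 0.699, 0.716, -0.0]
contact_force: [-0.9, 0.1, -2.7]
width: 0.0566
gripper_force: 44.6
clock 6.8667 pos [0.6143 0.1496 0.1229] x-axis yaw 91.38 F [-0.9  0.1 -2.7] w 0.0566
tool shift to target [ 0.0014 -0.0012  0.0089]
```

```bash
python3 -m pendant '[{"dx":0.001,"dy":-0.001,"dz":0.004,"rx":0,"ry":0,"rz":0,"hand":0.045},{"dx":0,"dy":0,"dz":0.003,"rx":0,"ry":0,"rz":0,"hand":0.045},{"dx":0,"dy":0,"dz":0.001,"rx":0,"ry":0,"rz":0,"hand":0.045},{"dx":0,"dy":0,"dz":0,"rx":0,"ry":0,"rz":0,"hand":0.045},{"dx":0,"dy":0,"dz":0,"rx":0,"ry":0,"rz":0,"hand":0.045}]'; python3 go.py .613 .151 .114;python3 -m pendant '[{"dx":0,"dy":0,"dz":0.001,"rx":0,"ry":0,"rz":0,"hand":0.045},{"dx":0,"dy":0,"dz":0,"rx":0,"ry":0,"rz":0,"hand":0.045},{"dx":0,"dy":0,"dz":0,"rx":0,"ry":0,"rz":0,"hand":0.045}]'
```

```text
clock: 7.28
position: [0.6141, 0.1506, 0.1155]
ee_rot: [0.0, 0.699, 0.716, 0.0]
contact_force: [0.6, 0.5, -2.4]
width: 0.0562
gripper_force: 44.6
clock 7.2833 pos [0.6141 0.1506 0.1155] x-axis yaw 91.37 F [ 0.6  0.5 -2.4] w 0.0562
tool shift to target [ 0.0004 -0.001   0.0015]
clock: 7.53
position: [0.6138, 0.1506, 0.1144]
ee_rot: [0.0, 0.699, 0.716, 0.0]
contact_force: [0.8, 0.4, -3.2]
width: 0.0557
gripper_force: 44.6
```

```bash
for i in 1; do python3 -m pendant '[{"dx":0,"dy":0,"dz":0.001,"rx":0,"ry":0,"rz":0,"hand":0.045},{"dx":0,"dy":0,"dz":0,"rx":0,"ry":0,"rz":0,"hand":0.045}]'; python3 -m pendant '[{"dx":0,"dy":0,"dz":0.001,"rx":0,"ry":0,"rz":0,"hand":0.045},{"dx":0,"dy":0,"dz":0,"rx":0,"ry":0,"rz":0,"hand":0.045}]'; done | grep -E "pos|contact"
```

```text
position: [0.6138, 0.1507, 0.1136]
contact_force: [0.9, 1.7, -0.5]
position: [0.6138, 0.1508, 0.1132]
contact_force: [0.4, 0.7, 3.5]
```

```bash
python3 -m pendant '[{"dx":0,"dy":0,"dz":0,"rx":0,"ry":0,"rz":0,"hand":0.065},{"dx":0,"dy":0,"dz":0,"rx":0,"ry":0,"rz":0,"hand":0.085},{"dx":0,"dy":0,"dz":0,"rx":0,"ry":0,"rz":0,"hand":0.085},{"dx":0,"dy":0,"dz":0,"rx":0,"ry":0,"rz":0,"hand":0.085},{"dx":0,"dy":0,"dz":-0.01,"rx":0,"ry":0,"rz":0,"hand":0.085},{"dx":0,"dy":0,"dz":-0.02,"rx":0,"ry":0,"rz":0,"hand":0.085},{"dx":0,"dy":0,"dz":-0.03,"rx":0,"ry":0,"rz":0,"hand":0.085},{"dx":0,"dy":0,"dz":-0.03,"rx":0,"ry":0,"rz":0,"hand":0.085},{"dx":0,"dy":0,"dz":-0.02,"rx":0,"ry":0,"rz":0,"hand":0.085}]';python3 go.py .4657 .023 .1
python3 -c "
from rig import manip;import cv2
cv2.imwrite('pics/scene2.png',manip.get_image('scene')['frame'][:,:,::-1])
a=cv2.imread('pics/scene2.png')[150:350,160:400]
cv2.imwrite('pics/c2.png',cv2.resize(a,(720,600),interpolation=2))"
```

```text
clock: 8.62
position: [0.6145, 0.1506, 0.226]
ee_rot: [0.001, 0.699, 0.716, 0.002]
contact_force: [0.2, 0.4, 0.2]
width: 0.0849
gripper_force: 0.0
clock 8.6167 pos [0.6145 0.1506 0.226 ] x-axis yaw 91.37 F [0.2 0.4 0.2] w 0.0849
tool shift to target [-0.1241 -0.1523  0.1254]
```

View pics/c2.png

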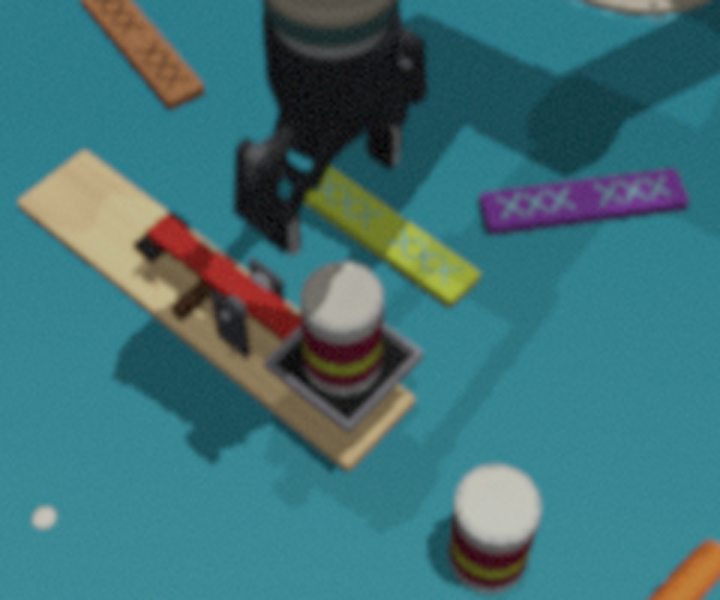

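The tin stands free, centred in the level tray (345,360), and the jaw is up. Now the slat.

```bash
python3 -m pendant '[{"dx":-0.01,"dy":-0.012,"dz":0,"rx":0,"ry":0,"rz":0,"hand":0.085},{"dx":-0.02,"dy":-0.025,"dz":0,"rx":0,"ry":0,"rz":0,"hand":0.085},{"dx":-0.024,"dy":-0.03,"dz":0,"rx":0,"ry":0,"rz":0,"hand":0.085},{"dx":-0.024,"dy":-0.03,"dz":0,"rx":0,"ry":0,"rz":0,"hand":0.085},{"dx":-0.022,"dy":-0.027,"dz":0.02,"rx":0,"ry":0,"rz":0,"hand":0.085},{"dx":-0.016,"dy":-0.018,"dz":0.03,"rx":0,"ry":0,"rz":0,"hand":0.085},{"dx":-0.008,"dy":-0.01,"dz":0.03,"rx":0,"ry":0,"rz":0,"hand":0.085},{"dx":0,"dy":0,"dz":0.03,"rx":0,"ry":0,"rz":0,"hand":0.085},{"dx":0,"dy":0,"dz":0.03,"rx":0,"ry":0,"rz":0,"hand":0.08},{"dx":0,"dy":0,"dz":0.02,"rx":0,"ry":0,"rz":0,"hand":0.07},{"dx":0,"dy":0,"dz":0,"rx":0,"ry":0,"rz":0,"hand":0.06},{"dx":0,"dy":0,"dz":0,"rx":0,"ry":0,"rz":0,"hand":0.06}]';python3 go.py .466 .023 .004
```

```text
clock: 9.67
position: [0.4641, 0.0229, 0.0621]
ee_rot: [-0.001, 0.699, 0.715, -0.001]
contact_force: [-0.4, -0.7, -0.3]
width: 0.0601
gripper_force: 0.0
clock 9.6667 pos [0.4641 0.0229 0.0621] x-axis yaw 91.37 F [-0.4 -0.7 -0.3] w 0.0601
tool shift to target [0.0001 0.002  0.0581]
```

```bash
python3 -m pendant '[{"dx":0,"dy":0.002,"dz":0.015,"rx":0,"ry":0,"rz":0,"hand":0.06},{"dx":0,"dy":0,"dz":0.02,"rx":0,"ry":0,"rz":0,"hand":0.06},{"dx":0,"dy":0,"dz":0.014,"rx":0,"ry":0,"rz":0,"hand":0.06},{"dx":0,"dy":0,"dz":0.008,"rx":0,"ry":0,"rz":0,"hand":0.06},{"dx":0,"dy":0,"dz":0,"rx":0,"ry":0,"rz":0,"hand":0.06},{"dx":0,"dy":0,"dz":0,"rx":0,"ry":0,"rz":0,"hand":0.03},{"dx":0,"dy":0,"dz":0,"rx":0,"ry":0,"rz":0,"hand":0.03},{"dx":0,"dy":0,"dz":0,"rx":0,"ry":0,"rz":0,"hand":0.03},{"dx":0,"dy":0,"dz":0,"rx":0,"ry":0,"rz":0,"hand":0.03},{"dx":0,"dy":0,"dz":0,"rx":0,"ry":0,"rz":0,"hand":0.03}]' 30;python3 go.py .466 .023 .004
```

```text
clock: 10.5
position: [0.467, 0.0229, 0.0059]
ee_rot: [0.001, 0.699, 0.716, 0.0]
contact_force: [0.1, 0.6, 0.2]
width: 0.0298
gripper_force: 0.0
clock 10.5 pos [0.467  0.0229 0.0059] x-axis yaw 91.38 F [0.1 0.6 0.2] w 0.0298
tool shift to target [ 0.0001 -0.001   0.0019]
```

The fingers shut to 30 mm with no force, so the tips passed above the slat, which fits the pads standing back when part open. I'll open to 52 mm and lower until the tips feel the table.

```bash
python3 -m pendant '[{"dx":0,"dy":-0.001,"dz":-0.002,"rx":0,"ry":0,"rz":0,"hand":0.052},{"dx":0,"dy":0,"dz":0,"rx":0,"ry":0,"rz":0,"hand":0.052},{"dx":0,"dy":0,"dz":0,"rx":0,"ry":0,"rz":0,"hand":0.052},{"dx":0,"dy":0,"dz":0.003,"rx":0,"ry":0,"rz":0,"hand":0.052},{"dx":0,"dy":0,"dz":0.003,"rx":0,"ry":0,"rz":0,"hand":0.052},{"dx":0,"dy":0,"dz":0,"rx":0,"ry":0,"rz":0,"hand":0.052}]'; python3 -m pendant '[{"dx":0,"dy":0,"dz":0.002,"rx":0,"ry":0,"rz":0,"hand":0.052},{"dx":0,"dy":0,"dz":0,"rx":0,"ry":0,"rz":0,"hand":0.052},{"dx":0,"dy":0,"dz":0,"rx":0,"ry":0,"rz":0,"hand":0.052}]'
```

```text
clock: 11.0
position: [0.465, 0.023, 0.0006]
ee_rot: [-0.001, 0.699, 0.716, -0.0]
contact_force: [-0.7, -0.1, -0.8]
width: 0.0521
gripper_force: 0.0
clock: 11.25
position: [0.4654, 0.023, -0.0009]
ee_rot: [-0.0, 0.699, 0.716, -0.0]
contact_force: [-0.0, -0.2, 0.4]
width: 0.052
gripper_force: 0.0
```

```bash

python3 -c "
from rig import manip;import cv2
cv2.imwrite('pics/scene3.png',manip.get_image('scene')['frame'][:,:,::-1])
a=cv2.imread('pics/scene3.png')[150:290,210:378]
cv2.imwrite('pics/c3.png',cv2.resize(a,(720,600),interpolation=2))"
```

```text
(no output)
```

View pics/c3.png

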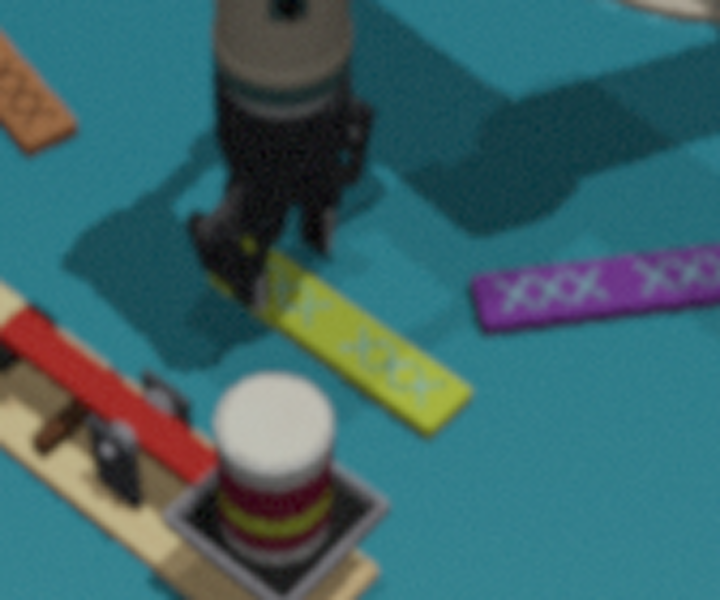

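The fingers at (240,280) and (320,235) straddle the slat, which hasn't moved. I'll go 2 mm lower and close.

```bash
python3 -m pendant '[{"dx":0,"dy":0,"dz":0.002,"rx":0,"ry":0,"rz":0,"hand":0.052},{"dx":0,"dy":0,"dz":0,"rx":0,"ry":0,"rz":0,"hand":0.052}]'; python3 -m pendant '[{"dx":0,"dy":0,"dz":0,"rx":0,"ry":0,"rz":0,"hand":0.035},{"dx":0,"dy":0,"dz":0,"rx":0,"ry":0,"rz":0,"hand":0.035},{"dx":0,"dy":0,"dz":0,"rx":0,"ry":0,"rz":0,"hand":0.035},{"dx":0,"dy":0,"dz":0,"rx":0,"ry":0,"rz":0,"hand":0.03},{"dx":0,"dy":0,"dz":0,"rx":0,"ry":0,"rz":0,"hand":0.03}]' 30
```

```text
clock: 11.47
position: [0.4654, 0.023, -0.0029]
ee_rot: [-0.0, 0.699, 0.716, -0.0]
contact_force: [-0.5, -0.7, 0.7]
width: 0.0519
gripper_force: 0.0
clock: 11.88
position: [0.4656, 0.023, -0.0027]
ee_rot: [0.0, 0.699, 0.716, 0.0]
contact_force: [-0.1, -0.0, 0.1]
width: 0.03
gripper_force: 0.0
```

```bash
python3 - <<'E'
from cam import *
from rig import manip;import cv2
print((onz("scene",210+255/4.286,150+305/4.286,.0)*1e3).round(1),(onz("scene",210+320/4.286,150+255/4.286,0)*1e3).round(1))
f=lambda X:tuple(round((a-b)*4.286) for a,b in zip(proj("scene",X),(210,150)))
for x in(.4656-.015,.4656+.015):
  for z in(0,.014): print(x,z,f((x,.023,z)))
manip_im=manip.get_image('scene')['frame'][150:290,210:378,::-1]
cv2.imwrite('pics/c4.png',cv2.resize(manip_im,(720,600),interpolation=2))
E
```

```text
[478.5  10.8   0. ] [421.7  13.7   0. ]
0.4506 0 (300, 289)
0.4506 0.014 (300, 275)
0.4806 0 (267, 318)
0.4806 0.014 (267, 304)
```

View pics/c4.png

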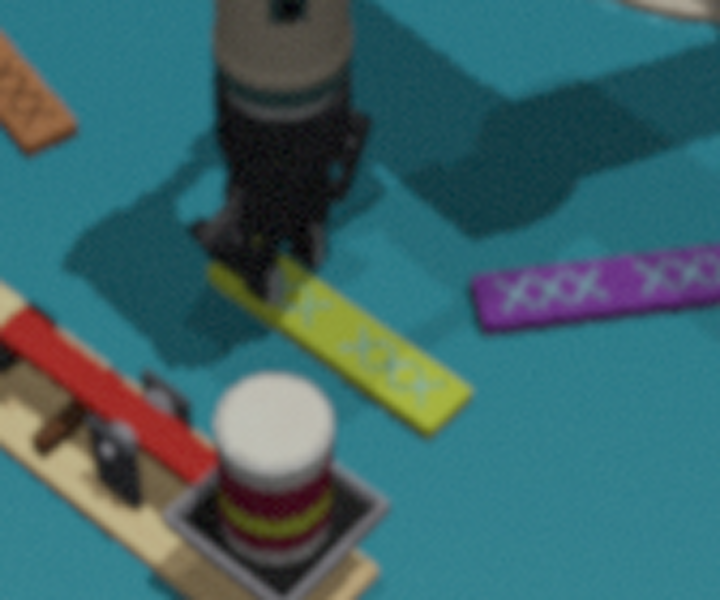

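In this picture the tips at (270,302) rest visibly above the slat's top face, about 15 mm higher than the nominal TCP. I'll open again and lower further in small steps, watching the force.

```bash
python3 -m pendant '[{"dx":0,"dy":0,"dz":-0.003,"rx":0,"ry":0,"rz":0,"hand":0.054},{"dx":0,"dy":0,"dz":0,"rx":0,"ry":0,"rz":0,"hand":0.054},{"dx":0,"dy":0,"dz":0,"rx":0,"ry":0,"rz":0,"hand":0.054},{"dx":0,"dy":0,"dz":0.004,"rx":0,"ry":0,"rz":0,"hand":0.054},{"dx":0,"dy":0,"dz":0.003,"rx":0,"ry":0,"rz":0,"hand":0.054},{"dx":0,"dy":0,"dz":0,"rx":0,"ry":0,"rz":0,"hand":0.054}]'; python3 -m pendant '[{"dx":0,"dy":0,"dz":0.003,"rx":0,"ry":0,"rz":0,"hand":0.054},{"dx":0,"dy":0,"dz":0,"rx":0,"ry":0,"rz":0,"hand":0.054}]'|grep -E "pos|cont"; python3 -m pendant '[{"dx":0,"dy":0,"dz":0.002,"rx":0,"ry":0,"rz":0,"hand":0.054},{"dx":0,"dy":0,"dz":0,"rx":0,"ry":0,"rz":0,"hand":0.054}]'|grep -E "pos|cont"
```

```text
clock: 12.43
position: [0.4648, 0.023, -0.0075]
ee_rot: [-0.001, 0.699, 0.716, -0.001]
contact_force: [0.0, -0.8, -0.7]
width: 0.0538
gripper_force: 0.0
position: [0.4651, 0.023, -0.0103]
contact_force: [0.2, 0.2, 0.6]
position: [0.4653, 0.023, -0.0121]
contact_force: [0.0, 1.6, -0.1]
```

```bash
python3 -m pendant '[{"dx":0,"dy":0,"dz":0,"rx":0,"ry":0,"rz":0,"hand":0.043},{"dx":0,"dy":0,"dz":0,"rx":0,"ry":0,"rz":0,"hand":0.043},{"dx":0,"dy":0,"dz":0,"rx":0,"ry":0,"rz":0,"hand":0.043}]' 30;  python3 -m pendant '[{"dx":0,"dy":0,"dz":0,"rx":0,"ry":0,"rz":0,"hand":0.035},{"dx":0,"dy":0,"dz":0,"rx":0,"ry":0,"rz":0,"hand":0.032},{"dx":0,"dy":0,"dz":0,"rx":0,"ry":0,"rz":0,"hand":0.032},{"dx":0,"dy":0,"dz":0,"rx":0,"ry":0,"rz":0,"hand":0.032}]'
```

```text
clock: 13.02
position: [0.4656, 0.0229, -0.0117]
ee_rot: [0.0, 0.699, 0.716, 0.0]
contact_force: [-0.0, 0.2, -0.2]
width: 0.0429
gripper_force: 0.0
clock: 13.35
position: [0.4656, 0.0229, -0.0117]
ee_rot: [0.0, 0.699, 0.716, 0.0]
contact_force: [1.0, -0.2, 0.1]
width: 0.0321
gripper_force: 0.0
```

```bash
python3 -m pendant '[{"dx":0,"dy":0,"dz":-0.003,"rx":0,"ry":0,"rz":0,"hand":0.054},{"dx":0,"dy":0,"dz":0,"rx":0,"ry":0,"rz":0,"hand":0.054},{"dx":0,"dy":0,"dz":0,"rx":0,"ry":0,"rz":0,"hand":0.054},{"dx":0,"dy":0,"dz":0.003,"rx":0,"ry":0,"rz":0,"hand":0.054},{"dx":0,"dy":0,"dz":0.003,"rx":0,"ry":0,"rz":0,"hand":0.054},{"dx":0,"dy":0,"dz":0,"rx":0,"ry":0,"rz":0,"hand":0.054}]'|grep -E "pos|cont"; python3 -m pendant '[{"dx":0,"dy":0,"dz":0.002,"rx":0,"ry":0,"rz":0,"hand":0.054},{"dx":0,"dy":0,"dz":0,"rx":0,"ry":0,"rz":0,"hand":0.054}]'|grep -E "pos|cont"; python3 -m pendant '[{"dx":0,"dy":0,"dz":0.002,"rx":0,"ry":0,"rz":0,"hand":0.054},{"dx":0,"dy":0,"dz":0,"rx":0,"ry":0,"rz":0,"hand":0.054}]'|grep -E "pos|cont"; python3 -m pendant '[{"dx":0,"dy":0,"dz":0.001,"rx":0,"ry":0,"rz":0,"hand":0.043},{"dx":0,"dy":0,"dz":0,"rx":0,"ry":0,"rz":0,"hand":0.043},{"dx":0,"dy":0,"dz":0,"rx":0,"ry":0,"rz":0,"hand":0.035},{"dx":0,"dy":0,"dz":0,"rx":0,"ry":0,"rz":0,"hand":0.032},{"dx":0,"dy":0,"dz":0,"rx":0,"ry":0,"rz":0,"hand":0.032},{"dx":0,"dy":0,"dz":0,"rx":0,"ry":0,"rz":0,"hand":0.032}]' 30
```

```text
position: [0.4649, 0.023, -0.0154]
contact_force: [0.6, 0.6, 0.1]
position: [0.4652, 0.023, -0.0171]
contact_force: [-0.1, 0.6, 0.7]
position: [0.4653, 0.023, -0.019]
contact_force: [-0.4, -0.1, 0.0]
clock: 14.68
position: [0.4654, 0.023, -0.0195]
ee_rot: [0.0, 0.699, 0.716, -0.0]
contact_force: [-0.9, -0.7, 3.4]
width: 0.0384
gripper_force: 30.1
```

The slat is gripped (38 mm, 30 N). Next: lift it, move back along the board direction, then across to the board.

```bash
python3 -m pendant '[{"dx":0,"dy":0,"dz":-0.01,"rx":0,"ry":0,"rz":0,"hand":0.032},{"dx":0,"dy":0,"dz":-0.02,"rx":0,"ry":0,"rz":0,"hand":0.032},{"dx":0,"dy":0,"dz":-0.02,"rx":0,"ry":0,"rz":0,"hand":0.032},{"dx":0,"dy":0,"dz":-0.01,"rx":0,"ry":0,"rz":0,"hand":0.032},{"dx":-0.015,"dy":0,"dz":0,"rx":0,"ry":0,"rz":0,"hand":0.032},{"dx":-0.03,"dy":0,"dz":0,"rx":0,"ry":0,"rz":0,"hand":0.032},{"dx":-0.036,"dy":0,"dz":0,"rx":0,"ry":0,"rz":0,"hand":0.032},{"dx":-0.036,"dy":0,"dz":0,"rx":0,"ry":0,"rz":0,"hand":0.032},{"dx":-0.036,"dy":0,"dz":0,"rx":0,"ry":0,"rz":0,"hand":0.032},{"dx":-0.036,"dy":0,"dz":0,"rx":0,"ry":0,"rz":0,"hand":0.032},{"dx":-0.03,"dy":0,"dz":0,"rx":0,"ry":0,"rz":0,"hand":0.032},{"dx":-0.016,"dy":0,"dz":0,"rx":0,"ry":0,"rz":0,"hand":0.032}]' 30
python3 -m pendant '[{"dx":0,"dy":0.015,"dz":0,"rx":0,"ry":0,"rz":0,"hand":0.032},{"dx":0,"dy":0.03,"dz":0,"rx":0,"ry":0,"rz":0,"hand":0.032},{"dx":0,"dy":0.035,"dz":0,"rx":0,"ry":0,"rz":0,"hand":0.032},{"dx":0,"dy":0.035,"dz":0,"rx":0,"ry":0,"rz":0,"hand":0.032},{"dx":0,"dy":0.025,"dz":0,"rx":0,"ry":0,"rz":0,"hand":0.032},{"dx":0,"dy":0.011,"dz":0,"rx":0,"ry":0,"rz":0,"hand":0.032},{"dx":0,"dy":0,"dz":0,"rx":0,"ry":0,"rz":0,"hand":0.032},{"dx":0,"dy":0,"dz":0,"rx":0,"ry":0,"rz":0,"hand":0.032},{"dx":0,"dy":0,"dz":0,"rx":0,"ry":0,"rz":0,"hand":0.032}]'; python3 go.py .6218 -.208 -.0075
python3 -c "
from rig import manip;import cv2
for n in('scene','top'):cv2.imwrite(f'pics/{n}5.png',manip.get_image(n)['frame'][:,:,::-1])
a=cv2.imread('pics/scene5.png')[150:300,120:320];b=cv2.imread('pics/top5.png')[150:250,230:410]
cv2.imwrite('pics/c5.png',cv2.vconcat([cv2.resize(a,(540,330),interpolation=2),cv2.resize(b,(540,270),interpolation=2)]))"
```

```text
clock: 15.68
position: [0.472, -0.216, 0.0403]
ee_rot: [0.001, 0.699, 0.715, -0.0]
contact_force: [-0.4, 0.1, -0.4]
width: 0.0389
gripper_force: 30.3
clock: 16.43
position: [0.6205, -0.208, 0.0397]
ee_rot: [-0.001, 0.699, 0.716, -0.001]
contact_force: [0.3, -0.2, -0.1]
width: 0.0387
gripper_force: 30.4
clock 16.4333 pos [ 0.6205 -0.208   0.0397] x-axis yaw 91.38 F [ 0.3 -0.2 -0.1] w 0.0387
tool shift to target [-0.      0.0014  0.0472]
```

View pics/c5.png

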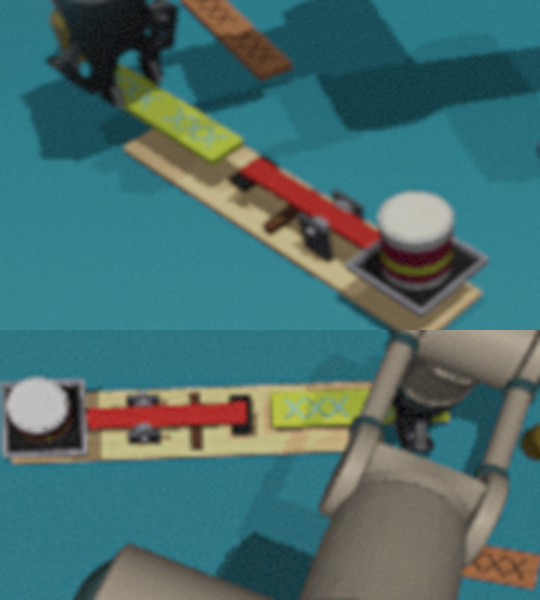

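The slat hangs level, its leading end at (271,409) in the lower crop, in line with the red arm whose tip is at (247,413), and clear of the jaw. I'll check its lateral offset numerically.

```bash
python3 - <<'E'
from cam import *
import cv2
ex=np.array([.9997,.0239]);ey=np.array([-.0239,.9997]);O=np.array([.617,-.008])
st=lambda X:((X[:2]-O)@ex*1e3,(X[:2]-O)@ey*1e3)
g=cv2.imread("pics/top5.png"); h=cv2.cvtColor(g,cv2.COLOR_BGR2HSV)
m=cv2.inRange(h,(22,110,120),(40,255,255)); m[:,:315]=0; m[:, 348:]=0; m[:160]=0;m[200:]=0
for c in (322,327,332,337,342):
    r=np.where(m[:,c])[0]; 
    if len(r): print(c,r.min(),r.max(),[np.round(v,1) for v in st(onz("top",c,(r.min()+r.max())/2,.073))])
r=np.where(m.sum(0)>6)[0]; print("end col",r.min(),np.round(st(onz("top",r.min()-.5,176,.073)),1))
# arm red centreline (fully open: top z ~.068)
m=cv2.inRange(h,(0,150,80),(8,255,255))|cv2.inRange(h,(174,150,80),(180,255,255))
for c in (268,280,290,300,308):
    r=np.where(m[150:200,c])[0]+150; print("arm",c,[np.round(v,1) for v in st(onz("top",c,(r.min()+r.max())/2,.068))])
E
```

```text
322 173 185 [np.float64(2.2), np.float64(-76.8)]
327 173 185 [np.float64(1.7), np.float64(-91.9)]
332 172 185 [np.float64(2.6), np.float64(-107.2)]
337 172 184 [np.float64(3.6), np.float64(-122.4)]
342 172 184 [np.float64(3.0), np.float64(-137.6)]
end col 320 [ 11.7 -69.6]
arm 268 [np.float64(0.1), np.float64(87.3)]
arm 280 [np.float64(1.8), np.float64(50.7)]
arm 290 [np.float64(0.6), np.float64(20.3)]
arm 300 [np.float64(-0.5), np.float64(-10.0)]
arm 308 [np.float64(1.6), np.float64(-34.5)]
```

```bash
python3 -m pendant '[{"dx":0,"dy":-0.0005,"dz":0.01,"rx":0,"ry":0,"rz":0,"hand":0.032},{"dx":0,"dy":0,"dz":0.015,"rx":0,"ry":0,"rz":0,"hand":0.032},{"dx":0,"dy":0,"dz":0.012,"rx":0,"ry":0,"rz":0,"hand":0.032},{"dx":0,"dy":0,"dz":0.005,"rx":0,"ry":0,"rz":0,"hand":0.032},{"dx":0,"dy":0,"dz":0.002,"rx":0,"ry":0,"rz":0,"hand":0.032},{"dx":0,"dy":0,"dz":0,"rx":0,"ry":0,"rz":0,"hand":0.032},{"dx":0,"dy":0,"dz":0,"rx":0,"ry":0,"rz":0,"hand":0.032}]';python3 -m pendant '[{"dx":0,"dy":0,"dz":0.0015,"rx":0,"ry":0,"rz":0,"hand":0.032},{"dx":0,"dy":0,"dz":0,"rx":0,"ry":0,"rz":0,"hand":0.032}]'|grep -E "pos|cont"
```

```text
clock: 17.12
position: [0.6219, -0.2085, -0.0035]
ee_rot: [0.0, 0.699, 0.716, 0.0]
contact_force: [-0.6, 0.4, -0.7]
width: 0.0384
gripper_force: 30.4
position: [0.622, -0.2085, -0.0048]
contact_force: [-1.2, 1.1, -1.4]
```

```bash
python3 -m pendant '[{"dx":0.006,"dy":0,"dz":0,"rx":0,"ry":0,"rz":0,"hand":0.032},{"dx":0.008,"dy":0,"dz":0,"rx":0,"ry":0,"rz":0,"hand":0.032},{"dx":0.008,"dy":0,"dz":0,"rx":0,"ry":0,"rz":0,"hand":0.032},{"dx":0.008,"dy":0,"dz":0,"rx":0,"ry":0,"rz":0,"hand":0.032},{"dx":0,"dy":0,"dz":0,"rx":0,"ry":0,"rz":0,"hand":0.032},{"dx":0,"dy":0,"dz":0.0015,"rx":0,"ry":0,"rz":0,"hand":0.032},{"dx":0,"dy":0,"dz":0,"rx":0,"ry":0,"rz":0,"hand":0.032}]'|grep -E "pos|cont";python3 -m pendant '[{"dx":0,"dy":0,"dz":0.001,"rx":0,"ry":0,"rz":0,"hand":0.032},{"dx":0,"dy":0,"dz":0,"rx":0,"ry":0,"rz":0,"hand":0.032}]'|grep -E "pos|cont"
```

```text
position: [0.621, -0.1782, -0.0068]
contact_force: [0.1, 0.2, -0.2]
position: [0.6211, -0.1786, -0.0075]
contact_force: [-0.4, -0.2, 0.5]
```

```bash
python3 -m pendant '[{"dx":0,"dy":0,"dz":0.001,"rx":0,"ry":0,"rz":0,"hand":0.032},{"dx":0.006,"dy":0,"dz":0,"rx":0,"ry":0,"rz":0,"hand":0.032},{"dx":0.009,"dy":0,"dz":0,"rx":0,"ry":0,"rz":0,"hand":0.032},{"dx":0.009,"dy":0,"dz":0,"rx":0,"ry":0,"rz":0,"hand":0.032},{"dx":0.006,"dy":0,"dz":0,"rx":0,"ry":0,"rz":0,"hand":0.032},{"dx":0,"dy":0,"dz":0,"rx":0,"ry":0,"rz":0,"hand":0.032},{"dx":0,"dy":0,"dz":0,"rx":0,"ry":0,"rz":0,"hand":0.032}]'|grep -E "pos|cont";python3 -m pendant '[{"dx":0.003,"dy":0,"dz":0,"rx":0,"ry":0,"rz":0,"hand":0.032},{"dx":0.003,"dy":0,"dz":0,"rx":0,"ry":0,"rz":0,"hand":0.032},{"dx":0,"dy":0,"dz":0,"rx":0,"ry":0,"rz":0,"hand":0.032}]'|grep -E "pos|cont"
```

```text
position: [0.6213, -0.148, -0.0075]
contact_force: [-0.5, 0.2, 6.1]
position: [0.6213, -0.1429, -0.0075]
contact_force: [0.6, -3.7, 5.7]
```

```bash
python3 -m pendant '[{"dx":0.002,"dy":0,"dz":0,"rx":0,"ry":0,"rz":0,"hand":0.032},{"dx":0,"dy":0,"dz":0,"rx":0,"ry":0,"rz":0,"hand":0.032}]'|grep -E "pos|cont";python3 -m pendant '[{"dx":0.002,"dy":0,"dz":0,"rx":0,"ry":0,"rz":0,"hand":0.032},{"dx":0,"dy":0,"dz":0,"rx":0,"ry":0,"rz":0,"hand":0.032}]'|grep -E "pos|cont"
```

```text
position: [0.6213, -0.1412, -0.0075]
contact_force: [-0.3, -1.9, 5.7]
position: [0.6213, -0.1393, -0.0075]
contact_force: [-0.6, -2.6, 6.6]
```

```bash
python3 -m pendant '[{"dx":0.001,"dy":0,"dz":0,"rx":0,"ry":0,"rz":0,"hand":0.032},{"dx":0,"dy":0,"dz":0,"rx":0,"ry":0,"rz":0,"hand":0.032}]'|grep -E "pos|cont";python3 -m pendant '[{"dx":0.001,"dy":0,"dz":0,"rx":0,"ry":0,"rz":0,"hand":0.032},{"dx":0,"dy":0,"dz":0,"rx":0,"ry":0,"rz":0,"hand":0.032}]'|grep -E "pos|cont";python3 -m pendant '[{"dx":0.001,"dy":0,"dz":0,"rx":0,"ry":0,"rz":0,"hand":0.032},{"dx":0,"dy":0,"dz":0,"rx":0,"ry":0,"rz":0,"hand":0.032}]'|grep -E "pos|cont"
```

```text
position: [0.6213, -0.1391, -0.0075]
contact_force: [0.1, -5.3, 6.1]
position: [0.6213, -0.1391, -0.0076]
contact_force: [-0.2, -7.1, 4.5]
position: [0.6213, -0.1391, -0.0075]
contact_force: [-0.8, -8.8, 5.4]
```

```bash
python3 -m pendant '[{"dx":-0.002,"dy":0,"dz":-0.0005,"rx":0,"ry":0,"rz":0,"hand":0.032},{"dx":0,"dy":0,"dz":0,"rx":0,"ry":0,"rz":0,"hand":0.06},{"dx":0,"dy":0,"dz":0,"rx":0,"ry":0,"rz":0,"hand":0.06},{"dx":0,"dy":0,"dz":0,"rx":0,"ry":0,"rz":0,"hand":0.06},{"dx":0,"dy":0,"dz":-0.01,"rx":0,"ry":0,"rz":0,"hand":0.06},{"dx":0,"dy":0,"dz":-0.03,"rx":0,"ry":0,"rz":0,"hand":0.06},{"dx":0,"dy":0,"dz":-0.04,"rx":0,"ry":0,"rz":0,"hand":0.06},{"dx":0,"dy":0,"dz":-0.04,"rx":0,"ry":0,"rz":0,"hand":0.07},{"dx":0,"dy":0,"dz":-0.04,"rx":0,"ry":0,"rz":0,"hand":0.08},{"dx":0,"dy":0,"dz":-0.04,"rx":0,"ry":0,"rz":0,"hand":0.085},{"dx":0,"dy":0,"dz":-0.02,"rx":0,"ry":0,"rz":0,"hand":0.085},{"dx":0,"dy":0,"dz":0,"rx":0,"ry":0,"rz":0,"hand":0.085}]'; python3 go.py .6138 .1507 .1
python3 - <<'E'
from rig import manip;import cv2
from cam import *
I={}
for n in('scene','top'):I[n]=manip.get_image(n)['frame'][:,:,::-1].copy();cv2.imwrite(f'pics/{n}6.png',I[n])
a=I['scene'][170:320,140:340]
cv2.imwrite('pics/c6.png',cv2.resize(a,(800,600),interpolation=2))
E
```

```text
clock: 20.7
position: [0.623, -0.1377, 0.2192]
ee_rot: [0.005, 0.698, 0.716, 0.003]
contact_force: [0.1, 0.2, 0.2]
width: 0.0848
gripper_force: 0.0
clock 20.7 pos [ 0.623  -0.1377  0.2192] x-axis yaw 91.41 F [0.1 0.2 0.2] w 0.0848
tool shift to target [ 0.289  -0.0035  0.118 ]
```

View pics/c6.png

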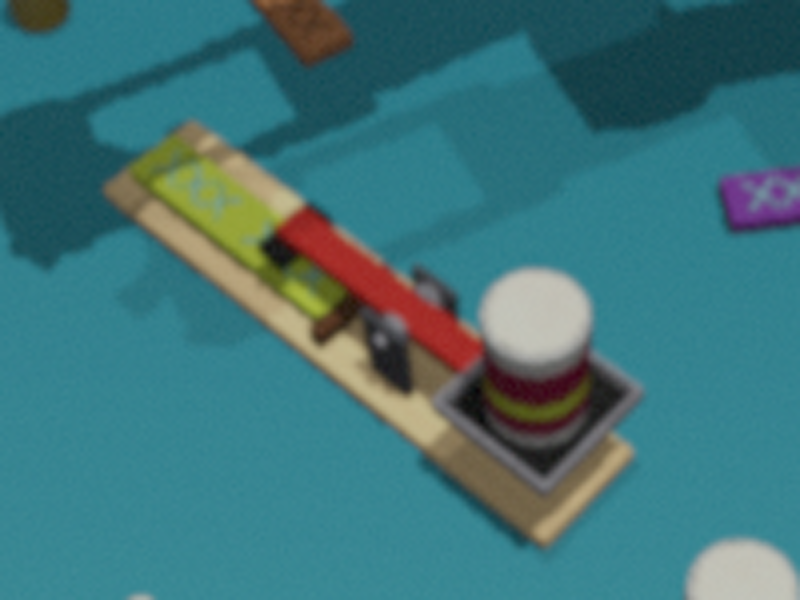

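The slat's end sits against the dark stop at (335,310), the jaw is raised over it, and the tin still stands in the tray. Now back to the tin.

```bash
python3 -m pendant '[{"dx":0.015,"dy":0,"dz":0,"rx":0,"ry":0,"rz":0,"hand":0.085},{"dx":0.03,"dy":0,"dz":0,"rx":0,"ry":0,"rz":0,"hand":0.085},{"dx":0.04,"dy":0,"dz":0,"rx":0,"ry":0,"rz":0,"hand":0.085},{"dx":0.04,"dy":0,"dz":0,"rx":0,"ry":0,"rz":0,"hand":0.085},{"dx":0.04,"dy":0,"dz":0,"rx":0,"ry":0,"rz":0,"hand":0.085},{"dx":0.04,"dy":0,"dz":0,"rx":0,"ry":0,"rz":0,"hand":0.085},{"dx":0.035,"dy":0,"dz":0,"rx":0,"ry":0,"rz":0,"hand":0.085},{"dx":0.025,"dy":0,"dz":0,"rx":0,"ry":0,"rz":0,"hand":0.085},{"dx":0.015,"dy":0,"dz":0,"rx":0,"ry":0,"rz":0,"hand":0.085},{"dx":0.009,"dy":-0.0035,"dz":0,"rx":0,"ry":0,"rz":0,"hand":0.085},{"dx":0,"dy":0,"dz":0,"rx":0,"ry":0,"rz":0,"hand":0.085},{"dx":0,"dy":0,"dz":0,"rx":0,"ry":0,"rz":0,"hand":0.085}]'>/dev/null; python3 go.py .6138 .1507 .1
```

```text
clock 21.8 pos [0.6089 0.1508 0.211 ] x-axis yaw 91.39 F [ 0.3  0.2 -0.8] w 0.085
tool shift to target [-1.00e-04  5.10e-03  1.11e-01]
```

```bash
python3 -m pendant '[{"dx":0,"dy":0.004,"dz":0.01,"rx":0,"ry":0,"rz":0,"hand":0.085},{"dx":0,"dy":0,"dz":0.015,"rx":0,"ry":0,"rz":0,"hand":0.085},{"dx":0,"dy":0,"dz":0,"rx":0,"ry":0,"rz":0,"hand":0.085},{"dx":0,"dy":0,"dz":0,"rx":0,"ry":0,"rz":0,"hand":0.085}]'>/dev/null; python3 go.py .6138 .1507 .1
```

```text
clock 22.1333 pos [0.613  0.1499 0.1854] x-axis yaw 91.26 F [-0.5 -0.5  0.3] w 0.0851
tool shift to target [0.0008 0.001  0.0854]
```

```bash
python3 -m pendant '[{"dx":0,"dy":0,"dz":0.015,"rx":0,"ry":0,"rz":0,"hand":0.085},{"dx":0,"dy":0,"dz":0.025,"rx":0,"ry":0,"rz":0,"hand":0.085},{"dx":0,"dy":0,"dz":0.025,"rx":0,"ry":0,"rz":0,"hand":0.085},{"dx":0,"dy":0,"dz":0.015,"rx":0,"ry":0,"rz":0,"hand":0.085},{"dx":0,"dy":0,"dz":0.005,"rx":0,"ry":0,"rz":0,"hand":0.085},{"dx":0,"dy":0,"dz":0,"rx":0,"ry":0,"rz":0,"hand":0.085},{"dx":0,"dy":0,"dz":0,"rx":0,"ry":0,"rz":0,"hand":0.085}]'>/dev/null; python3 go.py .6138 .1507 .1
python3 -m pendant '[{"dx":0,"dy":0,"dz":0,"rx":0,"ry":0,"rz":0,"hand":0.065},{"dx":0,"dy":0,"dz":0,"rx":0,"ry":0,"rz":0,"hand":0.055},{"dx":0,"dy":0,"dz":0,"rx":0,"ry":0,"rz":0,"hand":0.045},{"dx":0,"dy":0,"dz":0,"rx":0,"ry":0,"rz":0,"hand":0.045},{"dx":0,"dy":0,"dz":0,"rx":0,"ry":0,"rz":0,"hand":0.045},{"dx":0,"dy":0,"dz":0,"rx":0,"ry":0,"rz":0,"hand":0.045}]' 40
```

```text
clock 22.7167 pos [0.6145 0.1512 0.1028] x-axis yaw 91.34 F [0.3 0.7 0.2] w 0.0848
tool shift to target [-0.0005 -0.0007  0.0028]
clock: 23.22
position: [0.6132, 0.1517, 0.1035]
ee_rot: [0.0, 0.698, 0.716, 0.0]
contact_force: [-2.7, -0.8, 5.6]
width: 0.0568
gripper_force: 43.4
```

```bash
python3 -m pendant '[{"dx":0,"dy":0,"dz":-0.003,"rx":0,"ry":0,"rz":0,"hand":0.045},{"dx":0,"dy":0,"dz":-0.005,"rx":0,"ry":0,"rz":0,"hand":0.045},{"dx":0,"dy":0,"dz":-0.005,"rx":0,"ry":0,"rz":0,"hand":0.045},{"dx":0,"dy":0,"dz":-0.005,"rx":0,"ry":0,"rz":0,"hand":0.045},{"dx":0,"dy":0,"dz":-0.005,"rx":0,"ry":0,"rz":0,"hand":0.045},{"dx":0,"dy":0,"dz":-0.007,"rx":0,"ry":0,"rz":0,"hand":0.045},{"dx":0,"dy":0,"dz":-0.01,"rx":0,"ry":0,"rz":0,"hand":0.045},{"dx":0,"dy":0,"dz":-0.015,"rx":0,"ry":0,"rz":0,"hand":0.045},{"dx":0,"dy":0,"dz":-0.015,"rx":0,"ry":0,"rz":0,"hand":0.045},{"dx":0,"dy":0,"dz":-0.01,"rx":0,"ry":0,"rz":0,"hand":0.045},{"dx":0,"dy":0,"dz":0,"rx":0,"ry":0,"rz":0,"hand":0.045}]'
python3 -m pendant '[{"dx":0.01,"dy":-0.007,"dz":0,"rx":0,"ry":0,"rz":0,"hand":0.045},{"dx":0.02,"dy":-0.014,"dz":0,"rx":0,"ry":0,"rz":0,"hand":0.045},{"dx":0.028,"dy":-0.02,"dz":0,"rx":0,"ry":0,"rz":0,"hand":0.045},{"dx":0.028,"dy":-0.02,"dz":0,"rx":0,"ry":0,"rz":0,"hand":0.045},{"dx":0.028,"dy":-0.02,"dz":0,"rx":0,"ry":0,"rz":0,"hand":0.045},{"dx":0.025,"dy":-0.018,"dz":0,"rx":0,"ry":0,"rz":0,"hand":0.045},{"dx":0.018,"dy":-0.012,"dz":0,"rx":0,"ry":0,"rz":0,"hand":0.045},{"dx":0.01,"dy":-0.007,"dz":0,"rx":0,"ry":0,"rz":0,"hand":0.045},{"dx":0,"dy":0,"dz":0,"rx":0,"ry":0,"rz":0,"hand":0.045},{"dx":0,"dy":0,"dz":0,"rx":0,"ry":0,"rz":0,"hand":0.045}]'; python3 go.py .491 .316 .033
```

```text
clock: 24.13
position: [0.6153, 0.152, 0.185]
ee_rot: [0.002, 0.699, 0.716, 0.002]
contact_force: [0.4, 0.1, -4.2]
width: 0.0566
gripper_force: 43.7
clock: 24.97
position: [0.491, 0.3156, 0.1812]
ee_rot: [0.0, 0.698, 0.716, -0.001]
contact_force: [0.5, -0.0, -4.4]
width: 0.0569
gripper_force: 43.7
clock 24.9667 pos [0.491  0.3156 0.1812] x-axis yaw 91.47 F [ 0.5 -0.  -4.4] w 0.0569
tool shift to target [6.000e-04 1.000e-04 1.482e-01]
```

```bash
python3 -m pendant '[{"dx":0,"dy":0,"dz":0.015,"rx":0,"ry":0,"rz":0,"hand":0.045},{"dx":0,"dy":0,"dz":0.03,"rx":0,"ry":0,"rz":0,"hand":0.045},{"dx":0,"dy":0,"dz":0.035,"rx":0,"ry":0,"rz":0,"hand":0.045},{"dx":0,"dy":0,"dz":0.03,"rx":0,"ry":0,"rz":0,"hand":0.045},{"dx":0,"dy":0,"dz":0.02,"rx":0,"ry":0,"rz":0,"hand":0.045},{"dx":0,"dy":0,"dz":0.01,"rx":0,"ry":0,"rz":0,"hand":0.045},{"dx":0,"dy":0,"dz":0.004,"rx":0,"ry":0,"rz":0,"hand":0.045},{"dx":0,"dy":0,"dz":0,"rx":0,"ry":0,"rz":0,"hand":0.045},{"dx":0,"dy":0,"dz":0,"rx":0,"ry":0,"rz":0,"hand":0.045}]'|grep -E "pos|cont"; python3 -m pendant '[{"dx":0,"dy":0,"dz":0.002,"rx":0,"ry":0,"rz":0,"hand":0.045},{"dx":0,"dy":0,"dz":0,"rx":0,"ry":0,"rz":0,"hand":0.045},{"dx":0,"dy":0,"dz":0,"rx":0,"ry":0,"rz":0,"hand":0.045}]'|grep -E "pos|cont"
```

```text
position: [0.4931, 0.3158, 0.0389]
contact_force: [0.5, 0.6, -4.1]
position: [0.4921, 0.316, 0.0368]
contact_force: [-0.5, -0.0, -4.1]
```

```bash
python3 -m pendant '[{"dx":0,"dy":0,"dz":0.002,"rx":0,"ry":0,"rz":0,"hand":0.045},{"dx":0,"dy":0,"dz":0,"rx":0,"ry":0,"rz":0,"hand":0.045},{"dx":0,"dy":0,"dz":0.001,"rx":0,"ry":0,"rz":0,"hand":0.045},{"dx":0,"dy":0,"dz":0,"rx":0,"ry":0,"rz":0,"hand":0.045}]'|grep -E "pos|cont"; python3 -m pendant '[{"dx":0,"dy":0,"dz":0.001,"rx":0,"ry":0,"rz":0,"hand":0.045},{"dx":0,"dy":0,"dz":0,"rx":0,"ry":0,"rz":0,"hand":0.045}]'|grep -E "pos|cont"; python3 -m pendant '[{"dx":0,"dy":0,"dz":0.001,"rx":0,"ry":0,"rz":0,"hand":0.045},{"dx":0,"dy":0,"dz":0,"rx":0,"ry":0,"rz":0,"hand":0.045}]'|grep -E "pos|cont"
```

```text
position: [0.4914, 0.3157, 0.0326]
contact_force: [0.5, -1.2, -4.3]
position: [0.4915, 0.3158, 0.0322]
contact_force: [-1.8, -0.3, -0.8]
position: [0.4915, 0.3158, 0.0321]
contact_force: [-2.9, -0.6, 5.0]
```

Seated on the table. Release, retreat and look.

```bash
python3 -m pendant '[{"dx":0,"dy":0,"dz":0,"rx":0,"ry":0,"rz":0,"hand":0.065},{"dx":0,"dy":0,"dz":0,"rx":0,"ry":0,"rz":0,"hand":0.085},{"dx":0,"dy":0,"dz":0,"rx":0,"ry":0,"rz":0,"hand":0.085},{"dx":0,"dy":0,"dz":0,"rx":0,"ry":0,"rz":0,"hand":0.085},{"dx":0,"dy":0,"dz":-0.015,"rx":0,"ry":0,"rz":0,"hand":0.085},{"dx":0,"dy":0,"dz":-0.03,"rx":0,"ry":0,"rz":0,"hand":0.085},{"dx":0,"dy":0,"dz":-0.04,"rx":0,"ry":0,"rz":0,"hand":0.085},{"dx":0,"dy":0,"dz":-0.04,"rx":0,"ry":0,"rz":0,"hand":0.085},{"dx":0,"dy":0,"dz":-0.03,"rx":0,"ry":0,"rz":0,"hand":0.085},{"dx":0,"dy":0,"dz":-0.015,"rx":0,"ry":0,"rz":0,"hand":0.085},{"dx":0,"dy":0,"dz":0,"rx":0,"ry":0,"rz":0,"hand":0.085},{"dx":0,"dy":0,"dz":0,"rx":0,"ry":0,"rz":0,"hand":0.085}]'
python3 -c "
from rig import manip;import cv2
cv2.imwrite('pics/scene7.png',cv2.resize(manip.get_image('scene')['frame'][130:400,110:470,::-1],(800,600),interpolation=2))"
```

```text
clock: 27.63
position: [0.4919, 0.3158, 0.2013]
ee_rot: [0.0, 0.699, 0.716, 0.001]
contact_force: [-0.2, 0.5, -0.7]
width: 0.0851
gripper_force: 0.0
```

View pics/scene7.png

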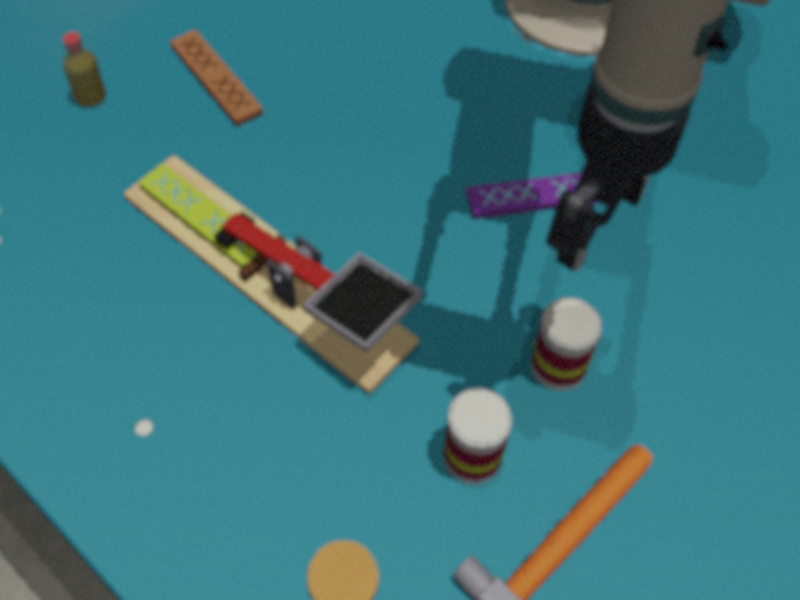

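The jaw is shut on the slat at (235,232), with the slat's end at the stop (250,260). The tin stands upright on the table at (568,345), and the bystanders are where they were.

```bash
python3 -c "
from rig import manip
print(manip.sign_off())"
```

```text
the job is handed in; nothing more can be done
None
```

The lime-green slat is clamped at the station with its end against the stop, the tin is upright on the table where it started, nothing else was moved, and the job was handed in at about 28 s of the 58 s limit.

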